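# Jack up the sagging test-tube deck and hold it level

### The job

The test-tube deck sags at the front: stand the small lever jack flat on the bench with its saddle centred beneath the lift pad, which is under the steel tongue on the deck's front edge, marked by the bolt head on top. Push the jack's handle fully down once to seat it and let it come all the way up again, then push the handle fully down a second time and finish holding it down, so that the jack carries the deck level while a colleague fits a new foot. Lift the deck with the jack only, and leave the other things on the bench where they are.

Things in the scene. Friction and masses are not known exactly. Their poses are not given: they have to be found in the camera images.
- jack: (All sizes in mm.) Loose lever jack, about 0.9 kg, grey steel. Origin: centre of the underside of its flat base plate (250 long in x, 84 wide in y, 10 thick); z up. Its x axis points to the saddle end; the handle end is at -x. The ram with the saddle stands at x = +85; the base reaches 40 beyond the saddle's centre. Pushing the handle does not tip it: the base reaches under it.
- jack_grip (a point): Place to grasp the jack from above: middle of its two upright cheek plates, at x = -5, y = 0, 55 above the base's underside, axes as the jack. The cheeks are 42 wide together over their outer faces (in y), 85 long (x from -30 to +55), with tops 70 above the underside; the handle runs between them, and at rest is below their tops except behind them.
- saddle_top (a point): Centre of the top of the jack's saddle, a flat steel disc 40 across, 8 thick. With the handle up it is 80 above the jack's underside, 8 lower than the pad, so the standing jack slides in under it; with the handle fully down it is 26 higher.
- handle_pad (a point): Centre of the top face of the black rubber plate (40 x 40, 12 thick) at the end of the jack's handle, 150 from the handle's pivot; about 188 from the saddle's axis towards jack -x. With the handle up it is about 86 above the bench, fully down about 29; it moves almost straight down.
- handle (a joint): Handle angle in rad: 0 = up (at rest, the handle rises 0.20 rad to its end), 0.38 = fully down, against a stop. A spring brings it up again when let go. It takes 1.5 to 3 N at the end unloaded, up to about 10 N with the deck.
- stand: The fixed aluminium frame of the deck. Origin: on the bench, right under the lift pad; x points from the lift pad straight in under the deck to its hinge (200 away), so a jack whose x axis is parallel to it fits between the frame's side rails. The side rails run at y = -135 and +135 and are 20 wide, from x = 15 to 235; the front posts stand at x = 35, 96 high. Between them it is empty.
- lift_pad (a point): Centre of the underside of the lift pad, a rubber disc 30 across under the deck's tongue; 88 above the bench as the deck sags (0.09 rad), 106 when level. Tongue: steel, 40 wide, 8 thick, reaching 25 beyond the pad's centre to stand -x; the marking bolt head's top is 21 above the pad's underside. The deck's front edge is 25 from the pad's centre (stand +x). Deck about 2 kg, 9 N at the pad.
- spot_plate: Bystander to leave alone: white porcelain spot plate, 110 across, 12 high. Origin at the centre of its underside.
- amber_bottle: Bystander to leave alone: amber bottle, 60 across, 130 high. Origin at the centre of its underside.
- clear_bottle: Bystander to leave alone: clear bottle, 44 across, 85 high. Origin at the centre of its underside.
- stopper: Bystander to leave alone: black rubber stopper, 32 across, 28 high. Origin at the centre of its underside.
- beaker: Bystander to leave alone: small glass beaker, 60 across, 75 high. Origin at the centre of its underside.
- dish: Bystander to leave alone: shallow white dish, 80 across, 22 high. Origin at the centre of its underside.
- pipette: Bystander to leave alone: white and blue pipette lying flat, about 230 long, 24 thick, along its x from -110 to +120. Origin at the centre of its underside.

How it is judged:
By the outcome, as a careful person would: the job done as asked, in the order asked, and still so for the second after the job is handed in, while the arm keeps its last pose, push and grip.
It also fails if it takes over 64 s, if anything falls off the work surface, if the arm or the gripper's body presses on something with over 40 N, if the wrist force passes 120 N, or if a joint passes its speed limit or range.

### The arm

A 6-joint arm with a two-finger parallel gripper is mounted at the origin on the work surface. World frame = base frame: x ahead of the robot, y to its left, z up, the work surface at z = 0. Lengths are in m, angles in rad, forces in N, time in s.
With the tool pointing down it reaches from about 0.325 to 0.9 m from the base axis. Payload 6.1 kg.
Tool frame: the origin (TCP) lies at the very end of the fingers, on their centre line; the grasp point (between the pads) lies 19 mm behind it; x points along the fingers, y is the direction in which the jaws open and shut, and the axes are right-handed (so a half turn about x gives the same grasp; the last joint's range is limited). The gripper opens to 85 mm and grips with 20 to 120 N. Pads are 22 mm wide; open, the fingers measure 114 mm over their backs; the gripper's body (76 mm by 85 mm) begins 54 mm behind the grasp point. The pads swing forward as they close: fully open they stand 13 mm farther back than shut.
Start: joints at [1.209, 0.22, 1.526, -0, 1.395, -0.126], TCP at [0.146, 0.608, 0.231] pointing down, gripper open.
Joint ranges: [-2.98, 2.98], [-0.91, 2.08], [0.09, 2.57], [-1.24, 4.39], [0.2, 2.65], [-2.68, 2.68]. Speed limits (rad/s): [2.57, 2.57, 3.01, 3.14, 3.14, 3.14].

### API

Orientations are given as a rotation vector (axis times angle).
In Python, from station import robot gives the robot as it stands.
- The arm moves only by the tool play_rows, never from a script. Its argument "targets" is a list of rows, each an object with "claw": the closure, from -1 (fully open) to 1 (shut); "offset": the shift along the tool's x, y, z in m, a list of three; "rot": the turn, a rotation vector about the tool's x, y, z in rad, a list of three. A call has 1 to 10 rows; each row is the pose to reach, as a shift and turn from the pose commanded when the call began, along the tool's axes at that moment; what a row does not reach only later rows make up. A row lasts 1/12 s, in which the tool goes at most 41.7 mm and 7.16 degrees, less where a joint would pass 70% of its speed; a pose out of reach is approached as far as the arm can. A call with a gripper value outside its range is refused whole. The fingers move at their own pace and stop on an object; the grip force is fixed at half the most. Time passes only in rows, so rows that repeat a pose let the fingers close. It gives the time, the measured TCP pose, the force and the opening at its end, in the units of the state.
- robot.get_obs(): the state, without advancing time (a new reading comes with each control period).
- robot.capture(name): name is "side" or "top" or "wrist"; returns a dict with "color" (384x512x3 uint8, red, green, blue), "range_z" (384x512 float32, m along the optical axis (not along the pixel's ray), 0 where there is no reading), "camera_matrix" (3x3 intrinsics, pixels), "camera_from_world" (4x4, takes a point from world to camera coordinates); the wrist camera has in their place "tool_from_camera" (4x4, takes a point from camera to tool coordinates, whose origin is the TCP and whose axes are the tool frame's). Camera axes: x right, y up, looking along -z (the intrinsics and any distortion apply to the point x, -y, -z); pixel columns grow to the right and rows downward; lengths in m; the calibration is good to about 2 mm. A picture is of the moment at which its call begins: read the wrist's pose just before it.
- robot.hand_in(): hands the job in, once; it reports no verdict.
The state is a dict: "clock": time; "joints": joint angles; "dq": joint speeds; "joint_torque": joint torques, N m; "ee_pos": TCP position; "ee_rot": TCP orientation; "ft_force": force on the tool from outside, world axes, zero at the start; "moment": the same for the moment, N m; "gripper_width": finger opening in m.
Only numpy, scipy, OpenCV 4.12 (cv2) and the standard library are available. Lean on these libraries where they do the work, as an engineer would, in place of code of your own. Each camera call takes 0.05 s, during which the arm holds its last target.

## Working session

There is one attempt and no reset: what is moved stays moved. The work goes in short steps, Python scripts to look and compute and a tool call to move; the robot and the scene stay as the last step left them, time stands still between calls to the robot, and variables do not carry over. Pictures are saved under pics/ and viewed, and the job is handed in when it is done.

Besides the shell and the picture viewer there is one more tool, called after ">>>" in YAML: its name, and indented under it one key for each argument. play_rows: Moves the arm, as the interface text tells. Its arguments: {"type":"object","properties":{"targets":{"type":"array"}},"required":["targets"]}

```bash
mkdir -p pics; ls; python3 - <<'E'
from station import robot
import cv2,numpy as np
print(robot.get_obs())
for n in("side","top","wrist"):
    c=robot.capture(n); np.savez("pics/%s0.npz"%n,**c)
    cv2.imwrite("pics/%s0.png"%n,cv2.cvtColor(c["color"],cv2.COLOR_RGB2BGR))
    print(n,{k:v for k,v in c.items() if k not in("color","range_z")})
E
```

```text
pics
{'clock': 0.0, 'joints': array([ 1.20892465e+00,  2.21231117e-01,  1.52758437e+00,  2.79824930e-05,
        1.39469879e+00, -1.26067614e-01]), 'dq': array([-4.00950853e-05, -6.23747095e-06,  1.35471831e-03, -3.04365197e-04,
       -1.56241642e-04, -1.56570460e-03]), 'joint_torque': array([ 3.00755237e-04, -4.96889234e+01, -3.89407969e+01, -9.49624336e-05,
        1.09558782e-02,  4.20616834e-05]), 'ee_pos': array([0.14577982, 0.60715352, 0.2302103 ]), 'ee_rot': array([ 0.18367667,  1.56334761, -0.18660105]), 'ft_force': array([-0.29913674,  0.35553748,  0.26225861]), 'moment': array([-0.03894956, -0.01549907, -0.06472393]), 'gripper_width': 0.08525543731004638}
side {'camera_matrix': array([[375.37942753,   0.        , 254.81214098],
       [  0.        , 375.37942753, 191.58788918],
       [  0.        ,   0.        ,   1.        ]]), 'camera_from_world': array([[ 0.99265758, -0.1194255 ,  0.01919557, -0.57270045],
       [ 0.04848821,  0.53826793,  0.84137775, -0.11200255],
       [-0.11081432, -0.83426925,  0.54010648, -1.19668293],
       [ 0.        ,  0.        ,  0.      
[... 304 characters left out ...]
0703084,  0.18814587, -0.57040849],
       [-0.18801411,  0.01618444,  0.98203297, -1.4104094 ],
       [ 0.        ,  0.        ,  0.        ,  1.        ]])}
wrist {'camera_matrix': array([[292.67648504,   0.        , 255.53505678],
       [  0.        , 292.67648504, 192.66042572],
       [  0.        ,   0.        ,   1.        ]]), 'tool_from_camera': array([[ 6.16504338e-05,  2.74706006e-01, -9.61528266e-01,
        -1.42427909e-01],
       [ 9.99999461e-01,  9.79856802e-04,  3.44059515e-04,
        -1.93507523e-04],
       [ 1.03667523e-03, -9.61527769e-01, -2.74705798e-01,
        -7.02849373e-02],
       [ 0.00000000e+00,  0.00000000e+00,  0.00000000e+00,
         1.00000000e+00]])}
```

View pics/top0.png

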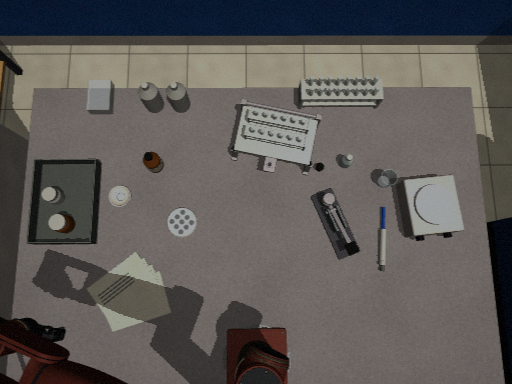

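View pics/side0.png

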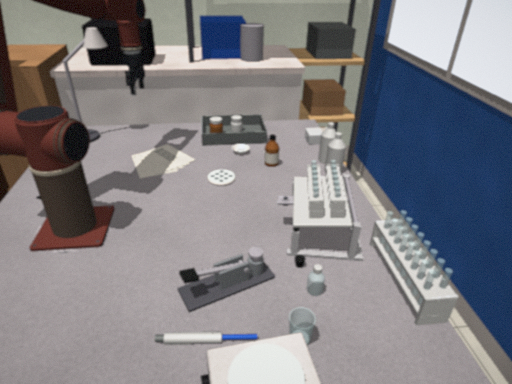

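View pics/wrist0.png

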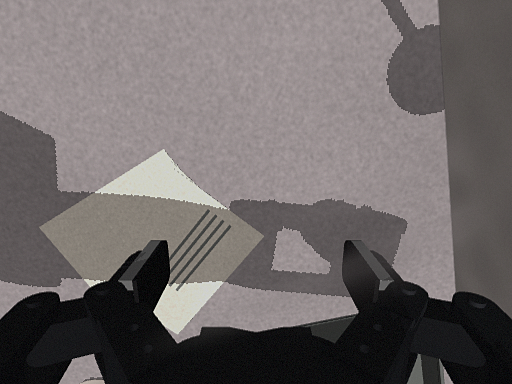

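Top view: the jack is near (335,223) with its saddle at (328,200), the deck tongue is at (270,163), and the stopper at (319,167). The side view shows the jack at (225,278) and the tongue at (285,201). I'll zoom in next.

```bash
cat > h.py <<'E'
import numpy as np,cv2
def load(f): return dict(np.load(f))
def ray(c,u,v,T=None):
    K=c["camera_matrix"]; d=np.array([(u-K[0,2])/K[0,0],-(v-K[1,2])/K[1,1],-1.])
    M=np.linalg.inv(c["camera_from_world"]) if T is None else T
    return M[:3,3],M[:3,:3]@d
def onz(c,u,v,z,T=None):
    o,d=ray(c,u,v,T); return o+d*(z-o[2])/d[2]
def proj(c,p,T=None):
    M=c["camera_from_world"] if T is None else np.linalg.inv(T)
    q=M[:3,:3]@np.asarray(p)+M[:3,3];K=c["camera_matrix"]
    return K[0,0]*q[0]/-q[2]+K[0,2],-K[1,1]*q[1]/-q[2]+K[1,2]
def two(a,b):
    (o1,d1),(o2,d2)=a,b
    A=np.c_[d1,-d2]; s=np.linalg.lstsq(A,o2-o1,rcond=None)[0]
    p,q=o1+s[0]*d1,o2+s[1]*d2
    return (p+q)/2,np.linalg.norm(p-q)
def pts(c,T=None):
    Z=c["range_z"].astype(float);K=c["camera_matrix"];v,u=np.indices(Z.shape)
    P=np.stack([(u-K[0,2])/K[0,0]*Z,-(v-K[1,2])/K[1,1]*Z,-Z],-1)
    M=np.linalg.inv(c["camera_from_world"]) if T is None else T
    P=P@M[:3,:3].T+M[:3,3]; P[Z==0]=np.nan; return P
def wristT(c,obs):
    from scipy.spatial.transform import Rotation as R
    T=np.eye(4);T[:3,:3]=R.from_rotvec(obs["ee_rot"]).as_matrix();T[:3,3]=obs["ee_pos"]
    return T@c["tool_from_camera"]
def crop(c,x,y,w,h,s,f):
    im=cv2.cvtColor(c["color"][y:y+h,x:x+w],cv2.COLOR_RGB2BGR)
    cv2.imwrite(f,cv2.resize(im,None,fx=s,fy=s,interpolation=cv2.INTER_NEAREST))
E
python3 - <<'E'
from h import *
t=load("pics/top0.npz");s=load("pics/side0.npz")
crop(t,215,90,190,175,4,"pics/t1.png"); crop(s,165,160,200,150,4,"pics/s1.png")
P=pts(t)
for n,(u,v) in dict(bolt=(270,163),saddle=(328,200),pad=(350,248),stop=(319,167),bench=(260,230),deck=(240,145)).items(): print(n,P[v,u].round(3))
E
```

```text
bolt [ 0.666 -0.052  0.113]
saddle [ 0.541 -0.255  0.077]
pad [ 0.374 -0.322  0.081]
stop [ 0.673 -0.237  0.026]
bench [ 0.446 -0.018 -0.001]
deck [0.734 0.052 0.104]
```

View pics/t1.png

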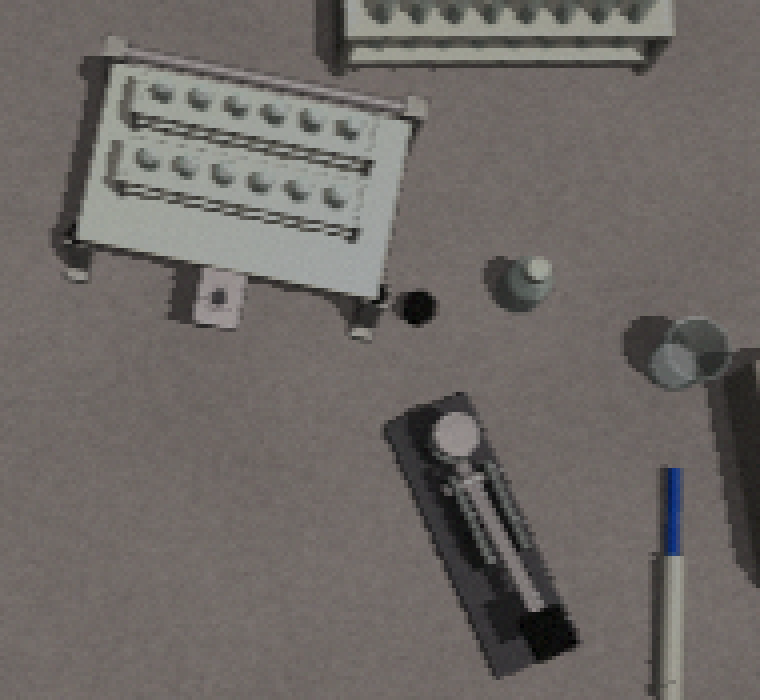

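View pics/s1.png

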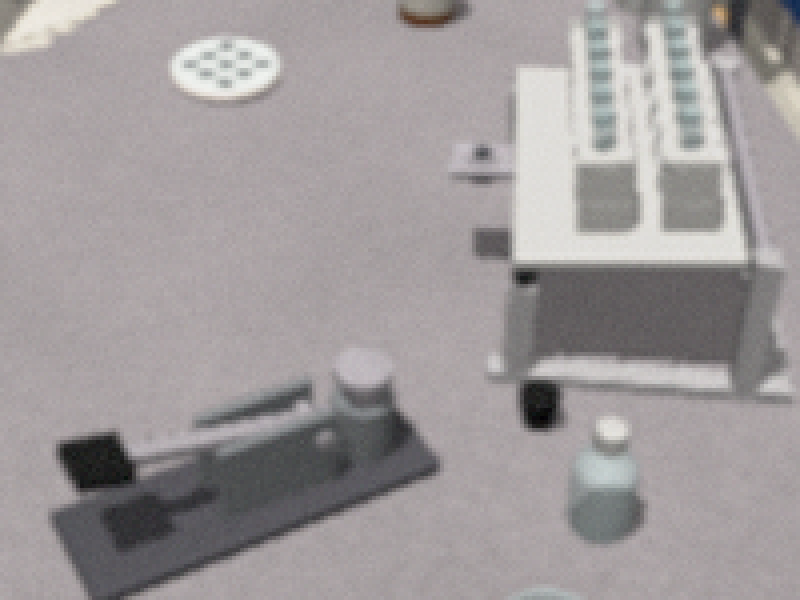

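```bash
cat >> h.py <<'E'
from scipy.spatial.transform import Rotation as R
def down(yaw): # tool x down, tool z along world heading yaw
    z=np.array([np.cos(yaw),np.sin(yaw),0]);x=np.array([0,0,-1.]);return np.c_[x,np.cross(z,x),z]
def delta(p0,r0,p,yaw):
    R0=R.from_rotvec(r0).as_matrix()
    return (R0.T@(np.asarray(p)-p0)).round(4),R.from_matrix(R0.T@down(yaw)).as_rotvec().round(4)
E
python3 - <<'E'
from h import *
from station import robot
o=robot.get_obs(); print(R.from_rotvec(o["ee_rot"]).as_matrix().round(3))
t=load("pics/top0.npz");s=load("pics/side0.npz")
def T(x,y): return 215+(x-1.5)/4,90+(y-1.5)/4
def S(x,y): return 165+(x-1.5)/4,160+(y-1.5)/4
for n,a,b in [("saddle",(457,436),(363,366)),("bolt",(218,296),(482,153)),("hpad",(550,632),(94,460)),("tongueend_mid",(217,327),(452,162))]:
    print(n,*two(ray(t,*T(*a)),ray(s,*S(*b))))
for n,p,z in [("baseL front",(385,430),.01),("base FR",(464,394),.01),("baseBL",(497,678),.01),("baseBR",(580,642),.01),("frontpost L",(78,275),.0),("frontpost R",(361,335),.0),("deckFL",(75,240),.10),("deckFR",(385,298),.10),("stop",(417,307),.028)]:
    print(n,onz(t,*T(*p),z).round(4))
E
```

```text
[[-0.001  0.234  0.972]
 [-0.001  0.972 -0.234]
 [-1.    -0.001 -0.   ]]
saddle [ 0.54581349 -0.25791358  0.07817539] 0.00018705721552873323
bolt [ 0.66549717 -0.04949422  0.10338175] 0.002173873087340547
hpad [ 0.37296356 -0.32967966  0.08127099] 0.003446719921061304
tongueend_mid [ 0.64101118 -0.04865544  0.09547397] 0.00039892315987677087
baseL front [ 0.5639 -0.2055  0.01  ]
base FR [ 0.597  -0.2797  0.01  ]
baseBL [ 0.3384 -0.2976  0.01  ]
baseBR [ 0.3696 -0.3738  0.01  ]
frontpost L [ 0.7154  0.076  -0.    ]
frontpost R [ 0.6559 -0.1878  0.    ]
deckFL [0.719 0.075 0.1  ]
deckFR [ 0.6648 -0.1958  0.1   ]
stop [ 0.6752 -0.2363  0.028 ]
```

```bash
python3 - <<'E'
from h import *
from station import robot
o=robot.get_obs(); print(delta(o["ee_pos"],o["ee_rot"],[.55,-.05,.25],-.2))
E
```

```text
(array([-0.0189, -0.5447,  0.5465]), array([-0.0358, -0.0002,  0.0015]))
```

>>> play_rows:
  targets:
    - {"claw": -1,"offset": [-0.02,-0.545,0.546],"rot": [-0.036,0,0]}
    - {"claw": -1,"offset": [-0.02,-0.545,0.546],"rot": [-0.036,0,0]}
    - {"claw": -1,"offset": [-0.02,-0.545,0.546],"rot": [-0.036,0,0]}
    - {"claw": -1,"offset": [-0.02,-0.545,0.546],"rot": [-0.036,0,0]}
    - {"claw": -1,"offset": [-0.02,-0.545,0.546],"rot": [-0.036,0,0]}
    - {"claw": -1,"offset": [-0.02,-0.545,0.546],"rot": [-0.036,0,0]}
    - {"claw": -1,"offset": [-0.02,-0.545,0.546],"rot": [-0.036,0,0]}
    - {"claw": -1,"offset": [-0.02,-0.545,0.546],"rot": [-0.036,0,0]}
    - {"claw": -1,"offset": [-0.02,-0.545,0.546],"rot": [-0.036,0,0]}
    - {"claw": -1,"offset": [-0.02,-0.545,0.546],"rot": [-0.036,0,0]}

```text
clock: 0.98
ee_pos: [0.3643, 0.2509, 0.2422]
ee_rot: [0.157, 1.565, -0.156]
ft_force: [1.0, 0.2, -0.5]
gripper_width: 0.0855
```

```bash
python3 - <<'E'
from h import *
from station import robot
o=robot.get_obs(); print(o["clock"],o["ee_pos"],o["ee_rot"],o["joints"]);print(delta(o["ee_pos"],o["ee_rot"],[.55,-.05,.25],-.2))
E
```

```text
0.9833 [0.36431938 0.2508598  0.24215115] [ 0.15671569  1.56477813 -0.15642091] [ 4.24378174e-01 -2.41108602e-01  1.96393648e+00 -8.36091925e-06
  1.41837596e+00 -9.46999000e-01]
(array([-0.0078, -0.2581,  0.2416]), array([ 0.0006,  0.0003, -0.0002]))
```

>>> play_rows:
  targets:
    - {"claw": -1,"offset": [-0.008,-0.258,0.242],"rot": [0,0,0]}
    - {"claw": -1,"offset": [-0.008,-0.258,0.242],"rot": [0,0,0]}
    - {"claw": -1,"offset": [-0.008,-0.258,0.242],"rot": [0,0,0]}
    - {"claw": -1,"offset": [-0.008,-0.258,0.242],"rot": [0,0,0]}
    - {"claw": -1,"offset": [-0.008,-0.258,0.242],"rot": [0,0,0]}
    - {"claw": -1,"offset": [-0.008,-0.258,0.242],"rot": [0,0,0]}
    - {"claw": -1,"offset": [-0.008,-0.258,0.242],"rot": [0,0,0]}
    - {"claw": -1,"offset": [-0.008,-0.258,0.242],"rot": [0,0,0]}
    - {"claw": -1,"offset": [-0.008,-0.258,0.242],"rot": [0,0,0]}
    - {"claw": -1,"offset": [-0.008,-0.258,0.242],"rot": [0,0,0]}

```text
clock: 1.82
ee_pos: [0.5513, -0.0523, 0.2496]
ee_rot: [0.159, 1.565, -0.161]
ft_force: [-0.1, 0.6, -0.4]
gripper_width: 0.0849
```

```bash
python3 - <<'E'
from h import *
from station import robot
o=robot.get_obs(); print(o["clock"],o["ee_pos"],o["ee_rot"],o["joints"],o["dq"])
c=robot.capture("wrist"); T=wristT(c,o); np.savez("pics/w1.npz",T=T,**c)
crop(c,0,0,512,384,1.5,"pics/w1.png")
E
```

```text
1.8167 [ 0.55129685 -0.05231399  0.24959039] [ 0.15941057  1.56473693 -0.16138279] [-2.36276975e-01  3.82963745e-02  1.69234740e+00 -1.24494191e-03
  1.41068127e+00 -1.60258462e+00] [ 0.06149779 -0.04387155  0.05480751  0.03337319  0.02584319  0.04798234]
```

View pics/w1.png

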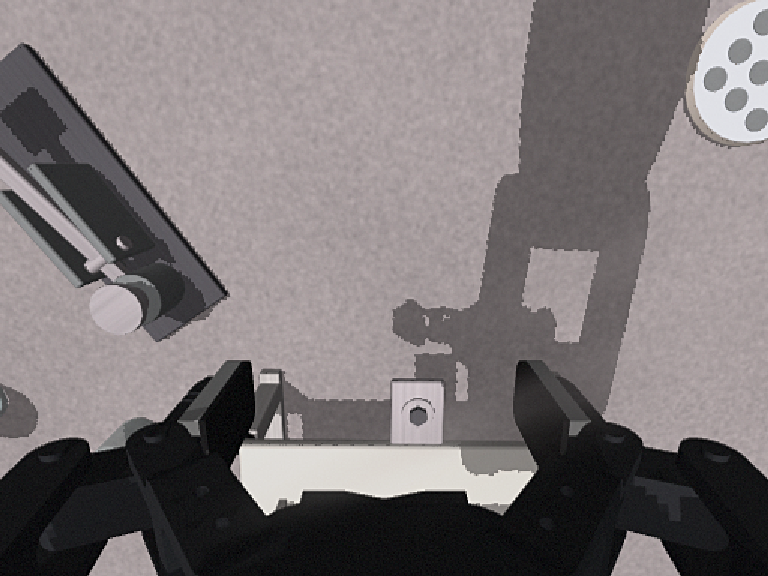

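```bash
python3 - <<'E'
from h import *
c=load("pics/w1.npz");T=c["T"];t=load("pics/top0.npz");s=load("pics/side0.npz")
W=lambda x,y:((x-.25)/1.5,(y-.25)/1.5)
P=pts(c,T)
for n,p,z in [("bolt",(418,416),.109),("tongueL",(391,381),.104),("tongueR",(442,380),.104),("tongueLb",(391,441),.108),("tongueRb",(442,443),.108),("saddle",(117,309),.08),("FL",(228,294),.01),("FR",(160,341),.01),("BL",(24,43),.01)]:
    u=W(*p);print(n,onz(c,*u,z,T).round(4),P[int(u[1]+1),int(u[0])].round(4))
tt=lambda x,y:(215+(x-1.5)/4,90+(y-1.5)/4)
print("bolt",two(ray(c,*W(418,416),T),ray(t,*tt(218,296))))
print("sad",two(ray(c,*W(117,309),T),ray(t,*tt(457,436))))
# deck front edge by fit in depth: deck points top view
Q=pts(t);
m=(Q[...,2]>.09)&(Q[...,2]<.118)&(abs(Q[...,1]+.05)<.2)&(Q[...,0]>.6)&(Q[...,0]<.8)
m&=t["color"].min(-1)>150
cnt=max(cv2.findContours(m.astype(np.uint8),0,2)[0],key=cv2.contourArea)
print(m.sum(),cv2.minAreaRect(cnt))
m=(P[...,2]>.085)&(P[...,2]<.125)
cv2.imwrite("pics/m.png",m.astype(np.uint8)*255)
# highest points on deck
n=(Q[...,0]>.6)&(Q[...,0]<.9)&(abs(Q[...,1]+.07)<.2)
e=np.array([np.cos(-.2),np.sin(-.2)])
xs=(Q[...,:2]-[.6655,-.05])@e
for a in range(-30,200,20):
    k=n&(xs>=a/1e3)&(xs<a/1e3+.02);print(a,np.nanmax(Q[...,2][k]).round(3),end="; ")
E
```

```text
bolt [ 0.661  -0.0499  0.109 ] [ 0.6618 -0.0506  0.1092]
tongueL [ 0.6319 -0.064   0.104 ] [ 0.6364 -0.0654  0.0954]
tongueR [ 0.6386 -0.0277  0.104 ] [ 0.6427 -0.0282  0.0981]
tongueLb [ 0.6784 -0.0735  0.108 ] [ 0.682  -0.0748  0.1028]
tongueRb [ 0.6878 -0.0366  0.108 ] [ 0.6906 -0.0373  0.1054]
saddle [ 0.5441 -0.2554  0.08  ] [ 0.5442 -0.2568  0.0794]
FL [ 0.5649 -0.2     0.01  ] [ 5.670e-01 -2.054e-01  3.000e-04]
FR [ 0.596  -0.2762  0.01  ] [ 0.6005 -0.2844 -0.0013]
BL [ 0.3364 -0.2948  0.01  ] [ 0.3361 -0.2971  0.0084]
bolt (array([ 0.66816474, -0.05011953,  0.09765416]), np.float64(0.0005149426341374567))
sad (array([ 0.54556949, -0.25841564,  0.07566363]), np.float64(0.001171185545899231))
1092 ((274.4615478515625, 140.1923065185547), (75.11247253417969, 33.14362335205078), 11.309930801391602)
-30 0.107; -10 0.114; 10 0.116; 30 0.119; 50 0.176; 70 0.209; 90 0.198; 110 0.182; 130 0.212; 150 0.202; 170 0.128; 190 0.132;
```

View pics/m.png

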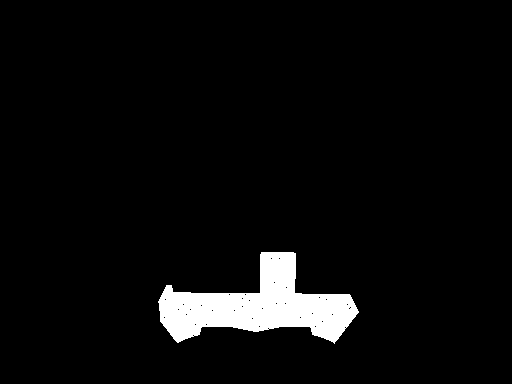

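Wrist view: the bolt is at (418,416), the tongue at x 391–442, and the saddle at (117,309). The usual gripper orientation would put joint 6 at its limit over the jack, so I'll use the half-turned grasp.

```bash
python3 - <<'E'
from h import *
from station import robot
o=robot.get_obs(); print(o["ee_pos"]);print(delta(o["ee_pos"],o["ee_rot"],[.462,-.291,.21],.39-np.pi))
E
```

```text
[ 0.55018918 -0.05011533  0.2493903 ]
(array([ 0.0394, -0.2537, -0.0377]), array([ 2.5484e+00, -5.0000e-04,  1.6000e-03]))
```

>>> play_rows:
  targets:
    - {"claw": -1,"offset": [0.0,-0.03,0.0],"rot": [0.12,0,0]}
    - {"claw": -1,"offset": [0.0,-0.06,0.0],"rot": [0.24,0,0]}
    - {"claw": -1,"offset": [0.0,-0.09,0.0],"rot": [0.36,0,0]}
    - {"claw": -1,"offset": [0.0,-0.12,-0.01],"rot": [0.48,0,0]}
    - {"claw": -1,"offset": [0.0,-0.15,-0.02],"rot": [0.6,0,0]}
    - {"claw": -1,"offset": [0.0,-0.18,-0.03],"rot": [0.72,0,0]}
    - {"claw": -1,"offset": [0.0,-0.21,-0.038],"rot": [0.84,0,0]}
    - {"claw": -1,"offset": [0.0,-0.24,-0.038],"rot": [0.96,0,0]}
    - {"claw": -1,"offset": [0.0,-0.254,-0.038],"rot": [1.08,0,0]}
    - {"claw": -1,"offset": [0.0,-0.254,-0.038],"rot": [1.2,0,0]}

```text
clock: 2.7
ee_pos: [0.4612, -0.2909, 0.25]
ee_rot: [1.088, 1.282, -1.089]
ft_force: [0.4, -0.4, 0.0]
gripper_width: 0.0851
```

```bash
python3 - <<'E'
from h import *
from station import robot
o=robot.get_obs(); print(o["ee_pos"],o["joints"]);print(delta(o["ee_pos"],o["ee_rot"],[.462,-.291,.21],.39-np.pi))
E
```

```text
[ 0.4612045  -0.29087833  0.249986  ] [-7.06959254e-01  1.74958182e-02  1.71285304e+00 -6.15187206e-04
  1.41128592e+00 -8.69994914e-01]
(array([0.04  , 0.0008, 0.0002]), array([1.3439e+00, 6.0000e-04, 2.0000e-04]))
```

>>> play_rows:
  targets:
    - {"claw": -1,"offset": [0.01,0,0],"rot": [0.12,0,0]}
    - {"claw": -1,"offset": [0.02,0,0],"rot": [0.24,0,0]}
    - {"claw": -1,"offset": [0.03,0,0],"rot": [0.36,0,0]}
    - {"claw": -1,"offset": [0.04,0,0],"rot": [0.48,0,0]}
    - {"claw": -1,"offset": [0.04,0,0],"rot": [0.6,0,0]}
    - {"claw": -1,"offset": [0.04,0,0],"rot": [0.72,0,0]}
    - {"claw": -1,"offset": [0.04,0,0],"rot": [0.84,0,0]}
    - {"claw": -1,"offset": [0.04,0,0],"rot": [0.96,0,0]}
    - {"claw": -1,"offset": [0.04,0,0],"rot": [1.08,0,0]}
    - {"claw": -1,"offset": [0.04,0,0],"rot": [1.2,0,0]}

```text
clock: 3.53
ee_pos: [0.4623, -0.2877, 0.2099]
ee_rot: [1.919, 0.529, -1.919]
ft_force: [-0.3, -0.3, 0.1]
gripper_width: 0.0857
```

>>> play_rows:
  targets:
    - {"claw": -1,"offset": [0,0,0],"rot": [0.1,0,0]}
    - {"claw": -1,"offset": [0,0,0],"rot": [0.144,0,0]}
    - {"claw": -1,"offset": [0,0,0],"rot": [0.144,0,0]}
    - {"claw": -1,"offset": [0,0,0],"rot": [0.144,0,0]}

```text
clock: 3.87
ee_pos: [0.4623, -0.2883, 0.21]
ee_rot: [2.001, 0.407, -2.002]
ft_force: [-0.3, -0.6, -0.0]
gripper_width: 0.0854
```

```bash
python3 - <<'E'
from h import *
from station import robot
o=robot.get_obs(); print(o["clock"],o["ee_pos"],o["ee_rot"],o["joints"],o["dq"])
c=robot.capture("wrist"); T=wristT(c,o); np.savez("pics/w2.npz",T=T,**c)
crop(c,0,0,512,384,1.5,"pics/w2.png")
E
```

```text
3.8667 [ 0.46228642 -0.28825521  0.2100203 ] [ 2.00132939  0.40704987 -2.00152922] [-7.02493677e-01  4.55776510e-02  1.75995826e+00  2.70586511e-04
  1.33654836e+00  4.67491657e-01] [-0.00766914  0.00359888 -0.00621546 -0.0009108  -0.00167333 -0.0090696 ]
```

View pics/w2.png

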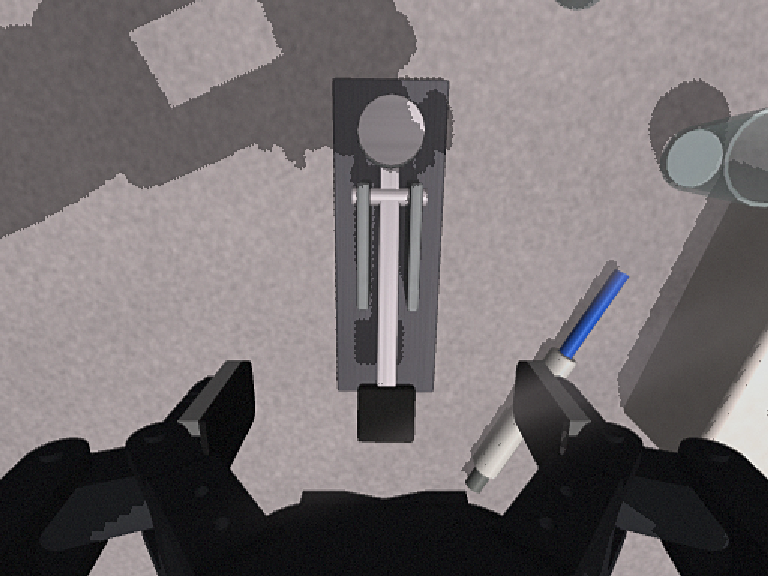

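The jack appears upright in the image and aligned: saddle at (391,130), cheek tops at x 357–368 and 408–420 for y 185–309, base corners at (333,79), (449,80), (434,391) and (337,390).

```bash
python3 - <<'E'
from h import *
c=load("pics/w2.npz");T=c["T"];P=pts(c,T);t=load("pics/top0.npz")
W=lambda x,y:((x-.25)/1.5,(y-.25)/1.5)
r={}
for n,p,z in [("saddle",(391,130),.08),("FL",(333,79),.01),("FR",(449,80),.01),("BR",(434,391),.01),("BL",(337,390),.01),("cLf",(357,185),.07),("cRf",(421,185),.07),("cRb",(419,311),.07),("cLb",(357,309),.07),("hpad",(386,412),.086)]:
    u=W(*p);r[n]=onz(c,*u,z,T);print(n,r[n].round(4),P[int(u[1]),int(u[0])].round(4))
cen=(r["FL"]+r["FR"]+r["BL"]+r["BR"])/4
f=r["FL"]+r["FR"]-r["BL"]-r["BR"]; g=(r["cLf"]+r["cRf"]-r["cRb"]-r["cLb"])
for v in(f,g): print(np.arctan2(v[1],v[0]))
e=np.array([np.cos(.39),np.sin(.39),0])
print(cen, cen-.005*e, (r["cLf"]+r["cRf"]+r["cRb"]+r["cLb"])/4-.0175*e, r["saddle"]-.09*e)
print("sad",two(ray(c,*W(391,130),T),ray(t,215+(457-1.5)/4,90+(436-1.5)/4)))
from station import robot
o=robot.get_obs();print(o["ee_pos"],delta(o["ee_pos"],o["ee_rot"],[.4625,-.2905,.038],.39-np.pi))
E
```

```text
saddle [ 0.545  -0.2577  0.08  ] [ 0.5452 -0.2571  0.0799]
FL [ 0.5652 -0.2052  0.01  ] [ 0.5667 -0.2023 -0.0014]
FR [ 0.5968 -0.2817  0.01  ] [ 0.5989 -0.282   0.0007]
BR [ 0.3678 -0.3753  0.01  ] [ 0.3635 -0.3783 -0.0006]
BL [ 0.3359 -0.2973  0.01  ] [ 3.311e-01 -2.973e-01 -3.000e-04]
cLf [ 0.5075 -0.2507  0.07  ] [ 0.5034 -0.2475  0.0098]
cRf [ 0.5231 -0.2876  0.07  ] [ 0.5231 -0.2872  0.0699]
cRb [ 0.4466 -0.3206  0.07  ] [ 0.4294 -0.3333  0.0086]
cLb [ 0.4316 -0.2813  0.07  ] [ 0.412  -0.2843  0.0099]
hpad [ 0.3755 -0.3264  0.086 ] [ 0.3753 -0.3263  0.0848]
0.38507149925368644
0.3950858636540956
[ 0.46645127 -0.28987717  0.01      ] [ 0.46182672 -0.29177811  0.01      ] [ 0.46102112 -0.29172739  0.07      ] [ 0.46174254 -0.29189864  0.08      ]
sad (array([ 0.54515531, -0.2575885 ,  0.08027325]), np.float64(0.0004251154111901129))
[ 0.46230507 -0.28852381  0.210055  ] (array([0.1721, 0.002 , 0.0006]), array([ 0.0106, -0.0001,  0.0004]))
```

>>> play_rows:
  targets:
    - {"claw": -1,"offset": [0.03,0.003,0.002],"rot": [0.01,0,0]}
    - {"claw": -1,"offset": [0.06,0.003,0.002],"rot": [0.01,0,0]}
    - {"claw": -1,"offset": [0.09,0.003,0.002],"rot": [0.01,0,0]}
    - {"claw": -1,"offset": [0.12,0.003,0.002],"rot": [0.01,0,0]}
    - {"claw": -1,"offset": [0.145,0.003,0.002],"rot": [0.01,0,0]}
    - {"claw": -1,"offset": [0.16,0.003,0.002],"rot": [0.01,0,0]}
    - {"claw": -1,"offset": [0.172,0.003,0.002],"rot": [0.01,0,0]}
    - {"claw": -1,"offset": [0.172,0.003,0.002],"rot": [0.01,0,0]}
    - {"claw": -1,"offset": [0.172,0.003,0.002],"rot": [0.01,0,0]}
    - {"claw": -1,"offset": [0.172,0.003,0.002],"rot": [0.01,0,0]}

```text
clock: 4.75
ee_pos: [0.4625, -0.2938, 0.0395]
ee_rot: [2.009, 0.393, -2.006]
ft_force: [-0.5, -1.0, 0.6]
gripper_width: 0.0853
```

>>> play_rows:
  targets:
    - {"claw": 1,"offset": [0,0,0],"rot": [0,0,0]}
    - {"claw": 1,"offset": [0,0,0],"rot": [0,0,0]}
    - {"claw": 1,"offset": [0,0,0],"rot": [0,0,0]}
    - {"claw": 1,"offset": [0,0,0],"rot": [0,0,0]}
    - {"claw": 1,"offset": [0,0,0],"rot": [0,0,0]}
    - {"claw": 1,"offset": [0,0,0],"rot": [0,0,0]}
    - {"claw": 1,"offset": [0,0,0],"rot": [0,0,0]}
    - {"claw": 1,"offset": [0,0,0],"rot": [0,0,0]}

```text
clock: 5.42
ee_pos: [0.4619, -0.2931, 0.039]
ee_rot: [2.009, 0.394, -2.008]
ft_force: [-1.8, 2.5, 6.0]
gripper_width: 0.0412
```

>>> play_rows:
  targets:
    - {"claw": 1,"offset": [-0.005,0,0],"rot": [0,0,0]}
    - {"claw": 1,"offset": [-0.01,0,0],"rot": [0,0,0]}
    - {"claw": 1,"offset": [-0.015,0,0],"rot": [0,0,0]}
    - {"claw": 1,"offset": [-0.015,0,0],"rot": [0,0,0]}

```text
clock: 5.75
ee_pos: [0.4616, -0.2933, 0.0536]
ee_rot: [2.009, 0.394, -2.009]
ft_force: [0.6, -0.3, -8.1]
gripper_width: 0.041
```

```bash
python3 - <<'E'
from h import *
from station import robot
o=robot.get_obs(); print(o["clock"],o["ee_pos"],o["ee_rot"],o["joints"],o["ft_force"],o["moment"],o["gripper_width"])
c=robot.capture("wrist"); T=wristT(c,o); np.savez("pics/w3.npz",T=T,**c)
crop(c,0,0,512,384,1.5,"pics/w3.png")
E
```

```text
5.75 [ 0.46158597 -0.29325314  0.05357669] [ 2.00888589  0.39407269 -2.0086222 ] [-7.10141599e-01  2.36028560e-01  1.86862849e+00 -1.32388102e-04
  1.03658255e+00  4.72945594e-01] [ 0.58276808 -0.32031807 -8.09866439] [-0.06890767  0.01997782 -0.03906126] 0.040981223665017746
```

View pics/w3.png

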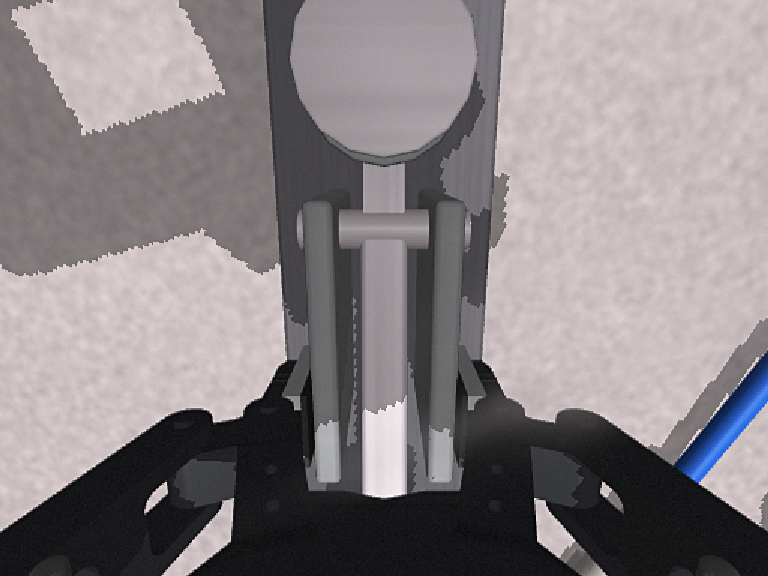

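The jack is held (41 mm opening, about 8 N), with the saddle centred at (384,62). Next I'll lift it and look at the bolt from the side of the deck.

```bash
python3 - <<'E'
from h import *
from station import robot
c=load("pics/w3.npz");T=c["T"]
W=lambda x,y:((x-.25)/1.5,(y-.25)/1.5)
C=c["tool_from_camera"]
o=robot.get_obs();p=onz(c,*W(383.5,62),.0946,T)
print(p,R.from_rotvec(o["ee_rot"]).as_matrix().T@(p-o["ee_pos"]))
print(delta(o["ee_pos"],o["ee_rot"],[.524,-.144,.2],-.2-np.pi))
t=load("pics/top0.npz");print(onz(t,215+(218-1.5)/4,90+(296-1.5)/4,.109))
E
```

```text
[ 0.54461016 -0.25919412  0.0946    ] [-0.04128026 -0.00013022 -0.08975423]
(array([-0.1467, -0.1145, -0.1142]), array([ 5.877e-01, -2.000e-04, -4.000e-04]))
[ 0.6651181  -0.04926709  0.109     ]
```

>>> play_rows:
  targets:
    - {"claw": 1,"offset": [-0.025,0,0],"rot": [0,0,0]}
    - {"claw": 1,"offset": [-0.05,-0.01,-0.01],"rot": [0.06,0,0]}
    - {"claw": 1,"offset": [-0.075,-0.025,-0.025],"rot": [0.13,0,0]}
    - {"claw": 1,"offset": [-0.1,-0.04,-0.04],"rot": [0.22,0,0]}
    - {"claw": 1,"offset": [-0.12,-0.06,-0.06],"rot": [0.31,0,0]}
    - {"claw": 1,"offset": [-0.135,-0.08,-0.08],"rot": [0.4,0,0]}
    - {"claw": 1,"offset": [-0.146,-0.1,-0.1],"rot": [0.49,0,0]}
    - {"claw": 1,"offset": [-0.147,-0.11,-0.11],"rot": [0.55,0,0]}
    - {"claw": 1,"offset": [-0.147,-0.115,-0.114],"rot": [0.588,0,0]}
    - {"claw": 1,"offset": [-0.147,-0.115,-0.114],"rot": [0.588,0,0]}

```text
clock: 6.63
ee_pos: [0.5237, -0.1416, 0.1997]
ee_rot: [-2.116, 0.21, 2.117]
ft_force: [-0.7, -0.6, -9.3]
gripper_width: 0.0409
```

>>> play_rows:
  targets:
    - {"claw": 1,"offset": [0,0,0],"rot": [0,0,0]}
    - {"claw": 1,"offset": [0,0,0],"rot": [0,0,0]}
    - {"claw": 1,"offset": [0,0,0],"rot": [0,0,0]}

```text
clock: 6.88
ee_pos: [0.523, -0.1442, 0.1995]
ee_rot: [-2.115, 0.213, 2.117]
ft_force: [-0.7, -0.3, -7.6]
gripper_width: 0.0412
```

```bash
python3 - <<'E'
from h import *
from station import robot
o=robot.get_obs(); print(o["clock"],o["ee_pos"],o["ee_rot"],o["joints"],o["ft_force"],o["gripper_width"])
c=robot.capture("wrist"); T=wristT(c,o); np.savez("pics/w4.npz",T=T,**c)
crop(c,0,0,512,384,1.5,"pics/w4.png")
E
```

```text
6.8833 [ 0.52303229 -0.144227    0.1995103 ] [-2.11480595  0.21263911  2.11711387] [-4.14281696e-01  4.95723965e-02  1.77607666e+00 -2.74528343e-04
  1.31699836e+00  1.35696992e+00] [-0.73737087 -0.32899645 -7.56565975] 0.04117179420591497
```

View pics/w4.png

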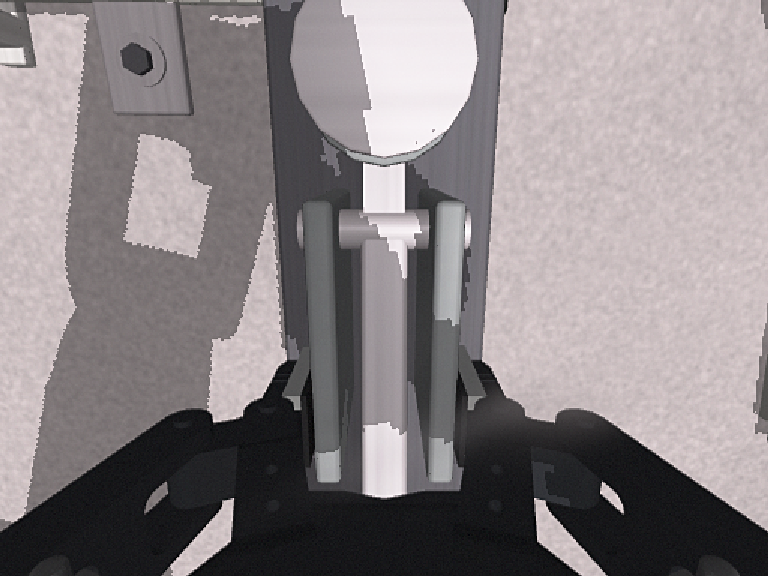

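The bolt hex is at (136,59), the tongue's front corners at about (114,113) and (191,114), and the deck edge near y≈2.

```bash
python3 - <<'E'
from h import *
c=load("pics/w4.npz");T=c["T"];P=pts(c,T);t=load("pics/top0.npz");s=load("pics/side0.npz");w1=load("pics/w1.npz")
W=lambda x,y:((x-.25)/1.5,(y-.25)/1.5)
for n,p,z in [("bolt",(136,59),.109),("washer",(143,61),.102),("tFL",(114,108),.0975),("tFR",(190,109),.0975),("tBL",(96,5),.102),("tBR",(178,5),.102)]:
    u=W(*p);print(n,onz(c,*u,z,T).round(4),P[int(u[1]),int(u[0])].round(4))
b=ray(c,*W(136,59),T)
print(two(b,ray(t,215+(218-1.5)/4,90+(296-1.5)/4)));print(two(b,ray(w1,*W(418,416),w1["T"])));print(two(b,ray(s,165+(482-1.5)/4,160+(153-1.5)/4)))
u=W(120,90);print(P[int(u[1]),int(u[0])])
# tongue plane points
ys,xs=np.mgrid[5:70,66:122];Q=P[ys,xs].reshape(-1,3);Q=Q[(Q[:,2]>.085)&(Q[:,2]<.12)]
A=np.c_[Q[:,:2]-[.665,-.05],np.ones(len(Q))];k=np.linalg.lstsq(A,Q[:,2],rcond=None)[0];print(len(Q),k)
rect=cv2.minAreaRect((Q[:,:2]*1000).astype(np.float32));print(rect)
E
```

```text
bolt [ 0.6617 -0.0515  0.109 ] [ 0.6619 -0.0512  0.1091]
washer [ 0.6623 -0.0514  0.102 ] [ 0.6609 -0.0539  0.1077]
tFL [ 0.6457 -0.027   0.0975] [ 0.6461 -0.0274  0.0991]
tFR [ 0.6374 -0.0654  0.0975] [ 0.6377 -0.0655  0.0984]
tBL [ 0.6899 -0.0378  0.102 ] [ 0.6887 -0.0389  0.1053]
tBR [ 0.682  -0.0763  0.102 ] [ 0.6826 -0.0756  0.1009]
(array([ 0.66470733, -0.04937638,  0.10451518]), np.float64(0.003118573884515246))
(array([ 0.6627234 , -0.05008648,  0.10608709]), np.float64(0.000265780443986186))
(array([ 0.66424528, -0.04839031,  0.10227183]), np.float64(0.0009254819869774323))
[ 0.65328905 -0.03398494  0.09994022]
3423 [ 0.06725755 -0.002449    0.10286657]
((664.6385498046875, -51.298828125), (40.3074951171875, 44.03390884399414), 77.41159057617188)
```

```bash
python3 - <<'E'
from h import *
from station import robot
o=robot.get_obs();yaw=-.21;e=np.array([np.cos(yaw),np.sin(yaw),0]);pad=np.array([.6645,-.0513,0])
for d,z in((.175,.2),(.175,.043)): print(delta(o["ee_pos"],o["ee_rot"],pad-d*e+[0,0,z],yaw-np.pi))
print(o["ee_pos"],pad-.175*e)
E
```

```text
(array([-0.0003, -0.1209,  0.055 ]), array([ 0.0093,  0.0008, -0.    ]))
(array([ 0.1567, -0.1209,  0.0549]), array([ 0.0093,  0.0008, -0.    ]))
[ 0.52312879 -0.1442696   0.19964151] [ 0.49334459 -0.01481952  0.        ]
```

>>> play_rows:
  targets:
    - {"claw": 1,"offset": [0,-0.015,0.02],"rot": [0.009,0,0]}
    - {"claw": 1,"offset": [0,-0.04,0.04],"rot": [0.009,0,0]}
    - {"claw": 1,"offset": [0,-0.07,0.055],"rot": [0.009,0,0]}
    - {"claw": 1,"offset": [0.01,-0.1,0.055],"rot": [0.009,0,0]}
    - {"claw": 1,"offset": [0.04,-0.121,0.055],"rot": [0.009,0,0]}
    - {"claw": 1,"offset": [0.07,-0.121,0.055],"rot": [0.009,0,0]}
    - {"claw": 1,"offset": [0.1,-0.121,0.055],"rot": [0.009,0,0]}
    - {"claw": 1,"offset": [0.125,-0.121,0.055],"rot": [0.009,0,0]}
    - {"claw": 1,"offset": [0.145,-0.121,0.055],"rot": [0.009,0,0]}
    - {"claw": 1,"offset": [0.155,-0.121,0.055],"rot": [0.009,0,0]}

```text
clock: 7.77
ee_pos: [0.4915, -0.0141, 0.0421]
ee_rot: [-2.106, 0.222, 2.116]
ft_force: [-0.9, -0.9, -8.5]
gripper_width: 0.0411
```

>>> play_rows:
  targets:
    - {"claw": 1,"offset": [0,0,0],"rot": [0,0,0]}
    - {"claw": 1,"offset": [0,0,0],"rot": [0,0,0]}
    - {"claw": 1,"offset": [0,0,0],"rot": [0,0,0]}

```text
clock: 8.02
ee_pos: [0.4954, -0.0146, 0.0468]
ee_rot: [-2.114, 0.222, 2.108]
ft_force: [1.0, 0.3, -8.6]
gripper_width: 0.0415
```

```bash
python3 - <<'E'
from h import *
from station import robot
o=robot.get_obs(); print(o["clock"],o["ee_pos"],o["joints"],o["ft_force"])
yaw=-.21;e=np.array([np.cos(yaw),np.sin(yaw),0]);pad=np.array([.6645,-.0513,0])
print(delta(o["ee_pos"],o["ee_rot"],pad-.0898*e+[0,0,.042],yaw-np.pi))
c=robot.capture("side");np.savez("pics/s2.npz",**c);crop(c,165,120,200,150,4,"pics/s2.png")
E
```

```text
8.0167 [ 0.49537261 -0.01461906  0.04679232] [-1.88777885e-01  1.32732324e-01  2.00510250e+00  5.71043250e-06
  1.00074335e+00  1.59159460e+00] [ 1.04397528  0.34804203 -8.56306844]
(array([ 0.005 ,  0.0007, -0.0832]), array([ 0.0004, -0.003 ,  0.0001]))
```

View pics/s2.png

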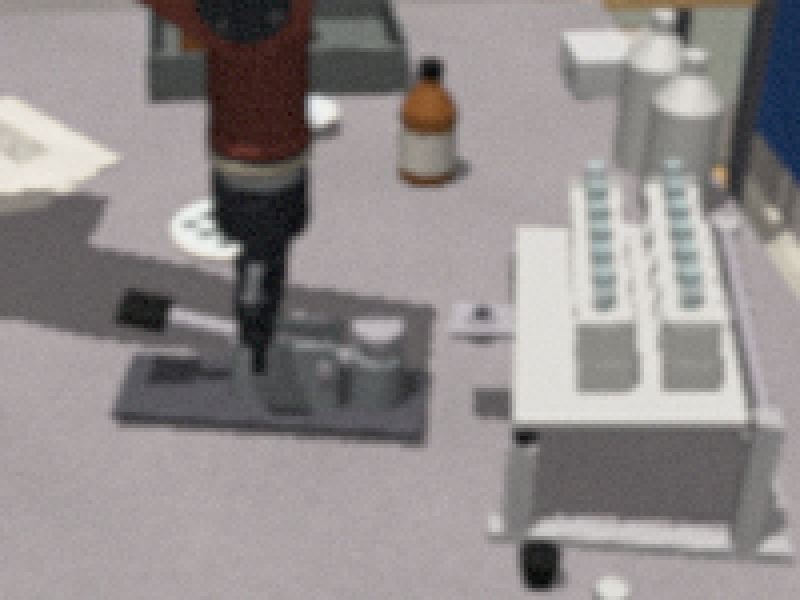

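>>> play_rows:
  targets:
    - {"claw": 1,"offset": [0.002,0,0],"rot": [0,0,0]}
    - {"claw": 1,"offset": [0.004,0,0],"rot": [0,0,0]}
    - {"claw": 1,"offset": [0.004,0,0],"rot": [0,0,0]}
    - {"claw": 1,"offset": [0.004,0,0],"rot": [0,0,0]}

```text
clock: 8.4
ee_pos: [0.4938, -0.014, 0.0413]
ee_rot: [-2.111, 0.222, 2.111]
ft_force: [-0.2, -0.0, -8.3]
gripper_width: 0.0409
```

```bash
python3 - <<'E'
from h import *
from station import robot
o=robot.get_obs(); print(o["clock"],o["ee_pos"],o["ft_force"],o["dq"].round(3))
yaw=-.21;e=np.array([np.cos(yaw),np.sin(yaw),0]);pad=np.array([.6645,-.0513,0])
print(delta(o["ee_pos"],o["ee_rot"],pad-.0898*e+[0,0,.042],yaw-np.pi))
E
```

```text
8.4 [ 0.4937544  -0.01402487  0.04127056] [-0.20550038 -0.03334663 -8.33789764] [ 0.     0.001 -0.001 -0.001 -0.002  0.001]
(array([-0.0007,  0.0009, -0.085 ]), array([ 0.0008, -0.0001, -0.    ]))
```

>>> play_rows:
  targets:
    - {"claw": 1,"offset": [0,0,-0.008],"rot": [0,0,0]}
    - {"claw": 1,"offset": [0,0,-0.018],"rot": [0,0,0]}
    - {"claw": 1,"offset": [0,0.001,-0.028],"rot": [0,0,0]}
    - {"claw": 1,"offset": [0,0.001,-0.038],"rot": [0,0,0]}
    - {"claw": 1,"offset": [0,0.001,-0.048],"rot": [0,0,0]}
    - {"claw": 1,"offset": [0,0.001,-0.058],"rot": [0,0,0]}
    - {"claw": 1,"offset": [0,0.001,-0.068],"rot": [0,0,0]}
    - {"claw": 1,"offset": [0,0.001,-0.076],"rot": [0,0,0]}
    - {"claw": 1,"offset": [0,0.001,-0.082],"rot": [0,0,0]}
    - {"claw": 1,"offset": [0,0.001,-0.085],"rot": [0,0,0]}

```text
clock: 9.23
ee_pos: [0.5778, -0.033, 0.0411]
ee_rot: [-2.112, 0.222, 2.11]
ft_force: [0.0, 0.2, -8.4]
gripper_width: 0.0412
```

>>> play_rows:
  targets:
    - {"claw": 1,"offset": [0,0,0],"rot": [0,0,0]}
    - {"claw": 1,"offset": [0,0,0],"rot": [0,0,0]}
    - {"claw": 1,"offset": [0,0,0],"rot": [0,0,0]}
    - {"claw": 1,"offset": [0,0,0],"rot": [0,0,0]}

```text
clock: 9.57
ee_pos: [0.5761, -0.0325, 0.0409]
ee_rot: [-2.11, 0.221, 2.112]
ft_force: [-0.7, 0.3, -8.4]
gripper_width: 0.0414
```

```bash
python3 - <<'E'
from h import *
from station import robot
o=robot.get_obs(); print(o["clock"],o["ee_pos"],o["ft_force"],o["dq"].round(3))
yaw=-.21;e=np.array([np.cos(yaw),np.sin(yaw),0]);pad=np.array([.6645,-.0513,0])
print(delta(o["ee_pos"],o["ee_rot"],pad-.0898*e+[0,0,.042],yaw-np.pi))
c=robot.capture("side");np.savez("pics/s3.npz",**c);crop(c,200,150,150,110,5,"pics/s3.png")
c=robot.capture("wrist"); T=wristT(c,o); np.savez("pics/w5.npz",T=T,**c)
crop(c,0,0,512,384,1.5,"pics/w5.png")
E
```

```text
9.5667 [ 0.57612546 -0.03249807  0.04092921] [-0.66875314  0.30220884 -8.37628529] [ 0.001 -0.003 -0.    -0.001 -0.    -0.   ]
(array([-0.0011, -0.    , -0.0006]), array([ 0.0009,  0.0007, -0.    ]))
```

View pics/s3.png

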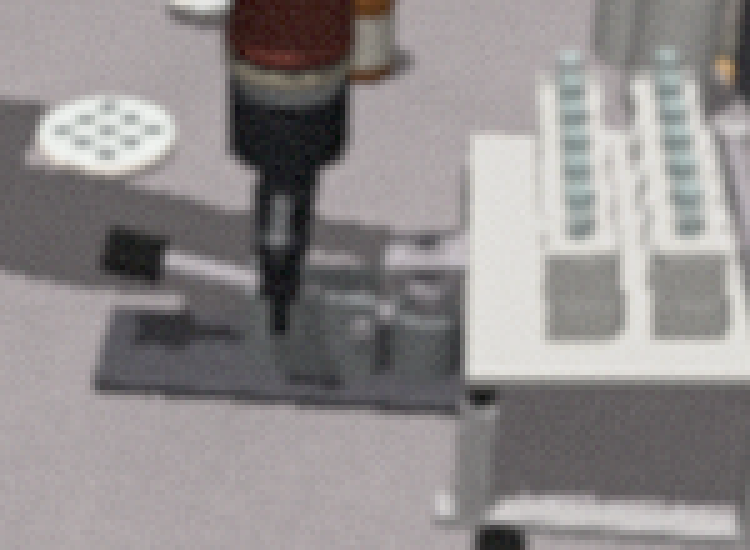

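View pics/w5.png

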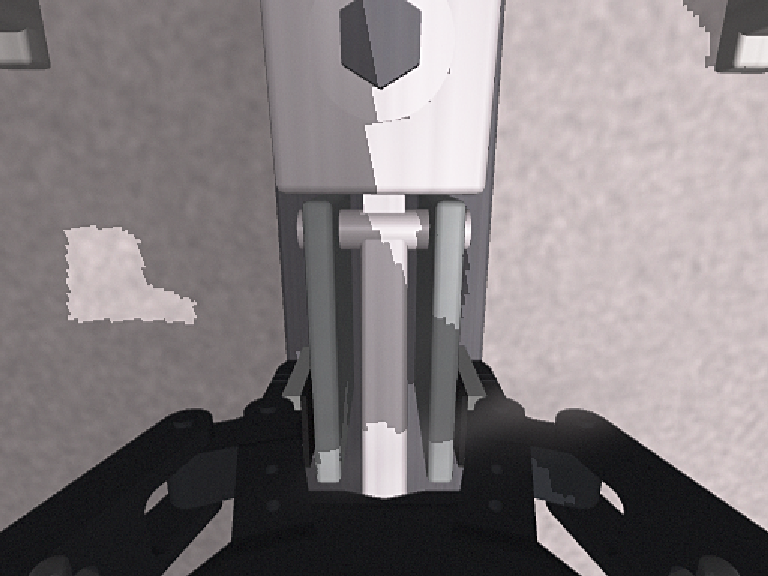

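The bolt hex is centred at (381,43), on the jack's midline (383.5), and the tongue overlies the saddle. I'll check the fore-aft position now.

```bash
python3 - <<'E'
from h import *
c=load("pics/w5.npz");T=c["T"]
from station import robot
o=robot.get_obs();Ro=R.from_rotvec(o["ee_rot"]).as_matrix()
W=lambda x,y:((x-.25)/1.5,(y-.25)/1.5)
for n,p,z in [("bolt",(381,43),.109),("bolt",(381,43),.107),("tL",(277,190),.0985),("tR",(485,191),.0985),("washer",(383,46),.1055),("tLtop",(262,5),.103),("tRtop",(501,5),.103)]:
    q=onz(c,*W(*p),z,T);print(n,q.round(4),(Ro.T@(q-o["ee_pos"])).round(4))
E
```

```text
bolt [ 0.6612 -0.0504  0.109 ] [-0.0679 -0.0002 -0.0867]
bolt [ 0.6617 -0.0505  0.107 ] [-0.0659 -0.0002 -0.0872]
tL [ 0.6435 -0.0264  0.0985] [-0.0574 -0.0199 -0.0643]
tR [ 0.6351 -0.0648  0.0985] [-0.0574  0.0193 -0.0641]
washer [ 0.6616 -0.0507  0.1055] [-0.0644  0.0001 -0.0871]
tLtop [ 0.672  -0.0331  0.103 ] [-0.0619 -0.0193 -0.0936]
tRtop [ 0.664  -0.0706  0.103 ] [-0.0619  0.019  -0.0936]
```

>>> play_rows:
  targets:
    - {"claw": 1,"offset": [0.001,0,0],"rot": [0,0,0]}
    - {"claw": 1,"offset": [0.002,0,0],"rot": [0,0,0]}
    - {"claw": 1,"offset": [0.002,0,0],"rot": [0,0,0]}
    - {"claw": 1,"offset": [0.002,0,0],"rot": [0,0,0]}

```text
clock: 10.0
ee_pos: [0.5768, -0.0326, 0.0392]
ee_rot: [-2.111, 0.222, 2.111]
ft_force: [-1.0, 0.5, -6.2]
gripper_width: 0.041
```

>>> play_rows:
  targets:
    - {"claw": 1,"offset": [0.001,0,0],"rot": [0,0,0]}
    - {"claw": 1,"offset": [0.001,0,0],"rot": [0,0,0]}
    - {"claw": -1,"offset": [0.001,0,0],"rot": [0,0,0]}
    - {"claw": -1,"offset": [0.001,0,0],"rot": [0,0,0]}
    - {"claw": -1,"offset": [0.001,0,0],"rot": [0,0,0]}
    - {"claw": -1,"offset": [0.001,0,0],"rot": [0,0,0]}
    - {"claw": -1,"offset": [0.001,0,0],"rot": [0,0,0]}
    - {"claw": -1,"offset": [0.001,0,0],"rot": [0,0,0]}
    - {"claw": -1,"offset": [0.001,0,0],"rot": [0,0,0]}

```text
clock: 10.75
ee_pos: [0.5768, -0.0327, 0.0382]
ee_rot: [-2.111, 0.222, 2.111]
ft_force: [-0.4, -0.1, -0.1]
gripper_width: 0.0854
```

```bash
python3 - <<'E'
from h import *
from station import robot
o=robot.get_obs(); print(o["clock"],o["ee_pos"],o["ft_force"],o["joints"])
c=robot.capture("wrist"); T=wristT(c,o); np.savez("pics/w6.npz",T=T,**c)
crop(c,0,0,512,384,1.5,"pics/w6.png")
E
```

```text
10.75 [ 0.57681753 -0.03272462  0.03817195] [-0.44449057 -0.14796909 -0.08839954] [-1.93144551e-01  3.24854130e-01  1.79174484e+00  5.76242495e-06
  1.02475841e+00  1.58691277e+00]
```

View pics/w6.png

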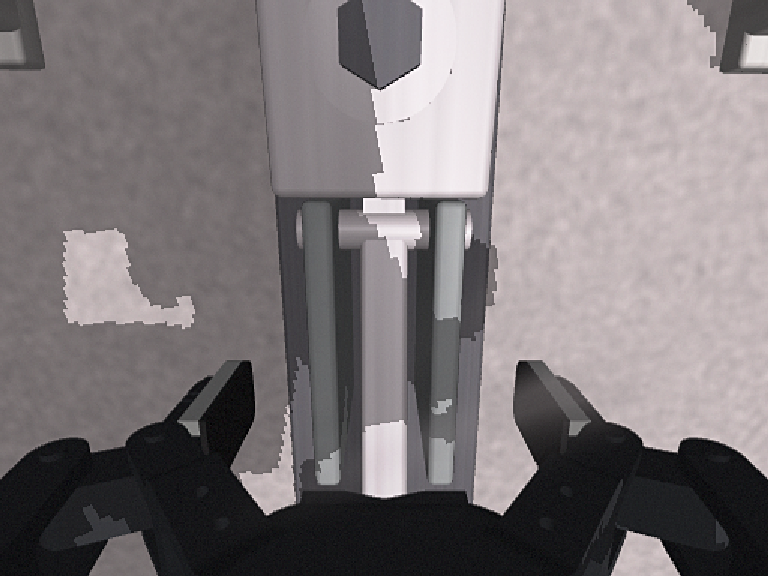

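The jack stands with the fingers clear. I'll rise, back off over the handle pad and close the fingers.

>>> play_rows:
  targets:
    - {"claw": -1,"offset": [-0.03,0,0],"rot": [0,0,0]}
    - {"claw": -1,"offset": [-0.06,0,0],"rot": [0,0,0]}
    - {"claw": -1,"offset": [-0.085,0,0.01],"rot": [0,0,0]}
    - {"claw": 1,"offset": [-0.1,0,0.035],"rot": [0,0,0]}
    - {"claw": 1,"offset": [-0.1,0,0.065],"rot": [0,0,0]}
    - {"claw": 1,"offset": [-0.1,0,0.09],"rot": [0,0,0]}
    - {"claw": 1,"offset": [-0.1,0,0.098],"rot": [0,0,0]}
    - {"claw": 1,"offset": [-0.1,0,0.098],"rot": [0,0,0]}
    - {"claw": 1,"offset": [-0.1,0,0.098],"rot": [0,0,0]}
    - {"claw": 1,"offset": [-0.1,0,0.098],"rot": [0,0,0]}

```text
clock: 11.63
ee_pos: [0.4821, -0.0126, 0.1385]
ee_rot: [-2.113, 0.222, 2.11]
ft_force: [0.4, -0.6, 0.3]
gripper_width: 0.0006
```

>>> play_rows:
  targets:
    - {"claw": 1,"offset": [0,0,0],"rot": [0,0,0]}
    - {"claw": 1,"offset": [0,0,0],"rot": [0,0,0]}
    - {"claw": 1,"offset": [0,0,0],"rot": [0,0,0]}

```text
clock: 11.88
ee_pos: [0.4813, -0.0125, 0.1379]
ee_rot: [-2.111, 0.222, 2.111]
ft_force: [-0.0, 0.0, 0.6]
gripper_width: -0.0001
```

```bash
python3 - <<'E'
from h import *
from station import robot
o=robot.get_obs(); print(o["clock"],o["ee_pos"],o["ft_force"],o["joints"],o["gripper_width"])
c=robot.capture("wrist"); T=wristT(c,o); np.savez("pics/w7.npz",T=T,**c)
crop(c,0,0,512,384,1.5,"pics/w7.png")
c=robot.capture("side");np.savez("pics/s4.npz",**c);crop(c,200,150,150,110,5,"pics/s4.png")
E
```

```text
11.8833 [ 0.48129259 -0.01251492  0.1378931 ] [-0.03741426  0.00976991  0.61335834] [-1.89961507e-01 -3.56443469e-02  1.98405109e+00 -3.73637975e-05
  1.19356830e+00  1.59024965e+00] -0.00012092835266093448
```

View pics/w7.png

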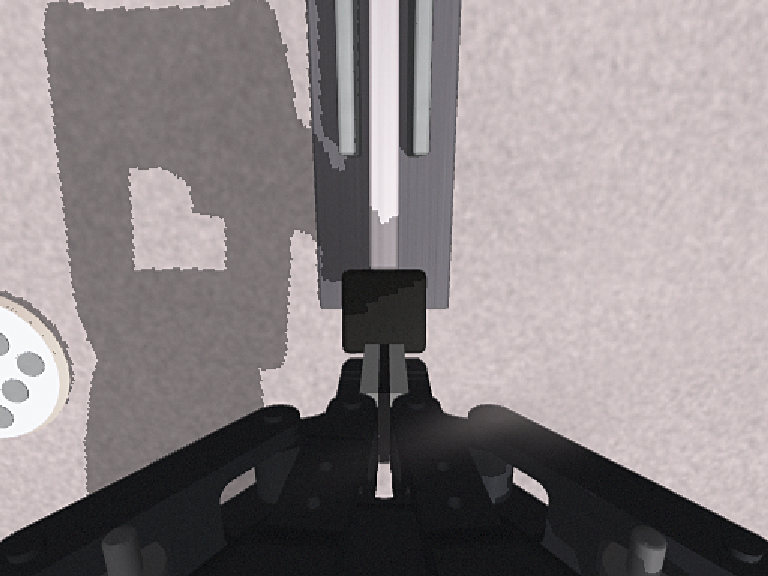

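View pics/s4.png

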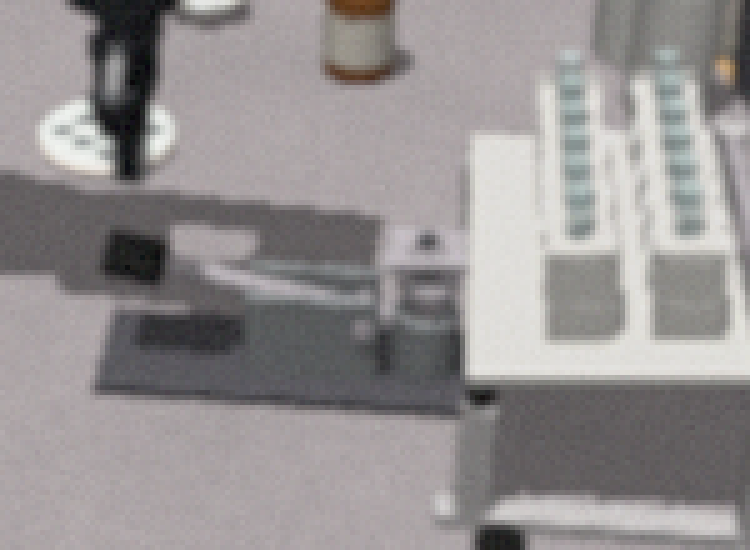

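The handle pad is centred at about (384,311) in the wrist image, under the closed fingers. The side view shows the saddle beneath the tongue.

```bash
python3 - <<'E'
from h import *
c=load("pics/w7.npz");T=c["T"];P=pts(c,T)
from station import robot
o=robot.get_obs();Ro=R.from_rotvec(o["ee_rot"]).as_matrix()
W=lambda x,y:((x-.25)/1.5,(y-.25)/1.5)
for n,p,z in [("pad",(384,311),.086),("padfar",(384,270),.086),("padnear",(384,352),.086)]:
    u=W(*p);q=onz(c,*u,z,T);print(n,q.round(4),(Ro.T@(q-o["ee_pos"])).round(4),P[int(u[1]),int(u[0])])
s=load("pics/s4.npz"); S=lambda x,y:(200+(x-2)/5,150+(y-2)/5)
print(two(ray(c,*W(384,311),T),ray(s,*S(137,247))))
E
```

```text
pad [ 0.4842 -0.0135  0.086 ] [ 0.0519  0.0004 -0.0033] [ 0.4843802  -0.01291467  0.08585884]
padfar [ 0.5034 -0.0176  0.086 ] [ 0.0519  0.0004 -0.023 ] [ 0.502372   -0.0167546   0.07845668]
padnear [ 0.4639 -0.0091  0.086 ] [0.0519 0.0004 0.0175] [ 0.49186303 -0.01462471  0.1489807 ]
(array([ 0.48441096, -0.01353276,  0.08597032]), np.float64(0.0004634351725914964))
```

>>> play_rows:
  targets:
    - {"claw": 1,"offset": [0.025,0,-0.002],"rot": [0,0,0]}
    - {"claw": 1,"offset": [0.04,0,-0.002],"rot": [0,0,0]}
    - {"claw": 1,"offset": [0.047,0,-0.002],"rot": [0,0,0]}
    - {"claw": 1,"offset": [0.054,0,-0.002],"rot": [0,0,0]}
    - {"claw": 1,"offset": [0.06,0,-0.002],"rot": [0,0,0]}
    - {"claw": 1,"offset": [0.066,0,-0.002],"rot": [0,0,0]}
    - {"claw": 1,"offset": [0.073,0,-0.002],"rot": [0,0,0]}
    - {"claw": 1,"offset": [0.08,0,-0.002],"rot": [0,0,0]}
    - {"claw": 1,"offset": [0.087,0,-0.002],"rot": [0,0,0]}
    - {"claw": 1,"offset": [0.094,0,-0.002],"rot": [0,0,0]}

```text
clock: 12.82
ee_pos: [0.4828, -0.0127, 0.0443]
ee_rot: [-2.111, 0.221, 2.111]
ft_force: [-3.7, 0.7, 7.7]
gripper_width: -0.0002
```

>>> play_rows:
  targets:
    - {"claw": 1,"offset": [0.005,0,0],"rot": [0,0,0]}
    - {"claw": 1,"offset": [0.01,0,0],"rot": [0,0,0]}
    - {"claw": 1,"offset": [0.013,0,0],"rot": [0,0,0]}
    - {"claw": 1,"offset": [0.015,0,0],"rot": [0,0,0]}
    - {"claw": 1,"offset": [0.015,0,0],"rot": [0,0,0]}
    - {"claw": 1,"offset": [0.015,0,0],"rot": [0,0,0]}

```text
clock: 13.32
ee_pos: [0.484, -0.0129, 0.0304]
ee_rot: [-2.113, 0.222, 2.109]
ft_force: [-4.1, 0.7, 9.6]
gripper_width: 0.0003
```

>>> play_rows:
  targets:
    - {"claw": 1,"offset": [0.001,0,0],"rot": [0,0,0]}
    - {"claw": 1,"offset": [0.002,0,0],"rot": [0,0,0]}
    - {"claw": 1,"offset": [0.002,0,0],"rot": [0,0,0]}
    - {"claw": 1,"offset": [0.002,0,0],"rot": [0,0,0]}

```text
clock: 13.65
ee_pos: [0.4842, -0.013, 0.0293]
ee_rot: [-2.114, 0.222, 2.109]
ft_force: [-7.2, 0.6, 18.3]
gripper_width: -0.0002
```

>>> play_rows:
  targets:
    - {"claw": 1,"offset": [0.001,0,0],"rot": [0,0,0]}
    - {"claw": 1,"offset": [0.001,0,0],"rot": [0,0,0]}
    - {"claw": 1,"offset": [0.001,0,0],"rot": [0,0,0]}

```text
clock: 13.9
ee_pos: [0.4843, -0.013, 0.0288]
ee_rot: [-2.114, 0.222, 2.109]
ft_force: [-9.8, 0.3, 22.3]
gripper_width: 0.0001
```

```bash
python3 - <<'E'
from h import *
from station import robot
o=robot.get_obs(); print(o["clock"],o["ee_pos"],o["ft_force"])
c=robot.capture("side");np.savez("pics/s5.npz",**c);crop(c,200,150,150,110,5,"pics/s5.png")
E
```

```text
13.9 [ 0.48431534 -0.01298548  0.02877431] [-9.81901277  0.27253075 22.32082126]
```

View pics/s5.png

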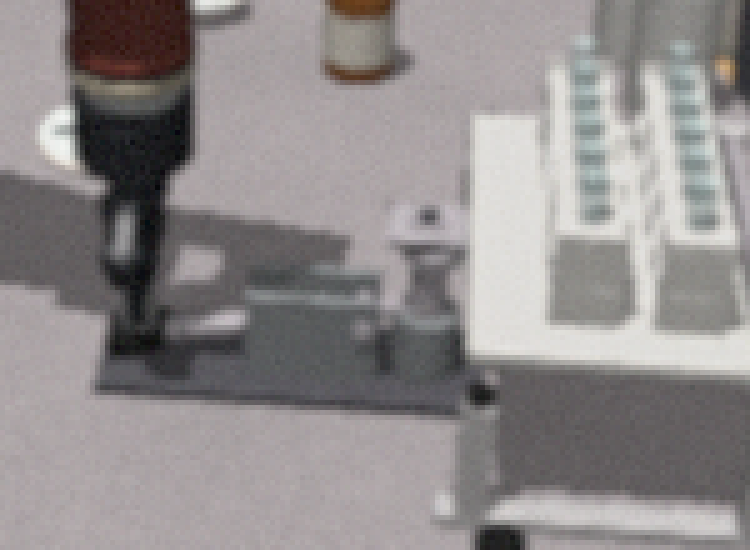

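At the stop: z = 28.8 mm, force up from about 10 to 22 N, deck raised, base not moved. Now I'll let the handle all the way up.

>>> play_rows:
  targets:
    - {"claw": 1,"offset": [-0.008,0,0],"rot": [0,0,0]}
    - {"claw": 1,"offset": [-0.016,0,0],"rot": [0,0,0]}
    - {"claw": 1,"offset": [-0.024,0,0],"rot": [0,0,0]}
    - {"claw": 1,"offset": [-0.032,0,0],"rot": [0,0,0]}
    - {"claw": 1,"offset": [-0.04,0,0],"rot": [0,0,0]}
    - {"claw": 1,"offset": [-0.048,0,0],"rot": [0,0,0]}
    - {"claw": 1,"offset": [-0.056,0,0],"rot": [0,0,0]}
    - {"claw": 1,"offset": [-0.066,0,0],"rot": [0,0,0]}
    - {"claw": 1,"offset": [-0.09,0,0],"rot": [0,0,0]}
    - {"claw": 1,"offset": [-0.112,0,0],"rot": [0,0,0]}

```text
clock: 14.78
ee_pos: [0.4816, -0.0125, 0.1383]
ee_rot: [-2.108, 0.221, 2.114]
ft_force: [0.6, -0.1, 0.5]
gripper_width: 0.0002
```

>>> play_rows:
  targets:
    - {"claw": 1,"offset": [0,0,0],"rot": [0,0,0]}
    - {"claw": 1,"offset": [0,0,0],"rot": [0,0,0]}
    - {"claw": 1,"offset": [0,0,0],"rot": [0,0,0]}
    - {"claw": 1,"offset": [0,0,0],"rot": [0,0,0]}
    - {"claw": 1,"offset": [0,0,0],"rot": [0,0,0]}
    - {"claw": 1,"offset": [0,0,0],"rot": [0,0,0]}

```text
clock: 15.28
ee_pos: [0.482, -0.0126, 0.137]
ee_rot: [-2.109, 0.221, 2.113]
ft_force: [-0.4, 0.5, -0.2]
gripper_width: -0.0004
```

```bash
python3 - <<'E'
from h import *
from station import robot
o=robot.get_obs(); print(o["clock"],o["ee_pos"],o["ft_force"])
c=robot.capture("wrist"); T=wristT(c,o); np.savez("pics/w8.npz",T=T,**c)
crop(c,0,0,512,384,1.5,"pics/w8.png")
c=robot.capture("side");np.savez("pics/s6.npz",**c);crop(c,200,150,150,110,5,"pics/s6.png")
E
```

```text
15.2833 [ 0.4820474  -0.01260409  0.13703825] [-0.36360052  0.45424488 -0.18410395]
```

View pics/w8.png

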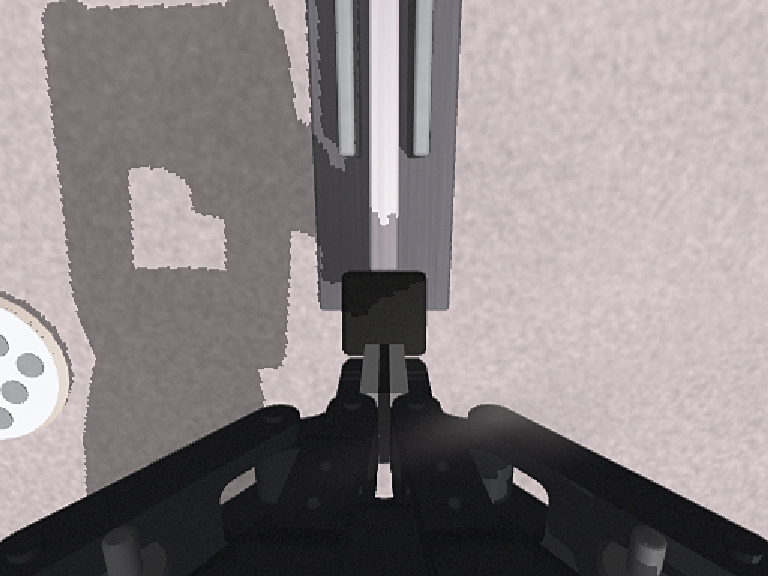

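View pics/s6.png

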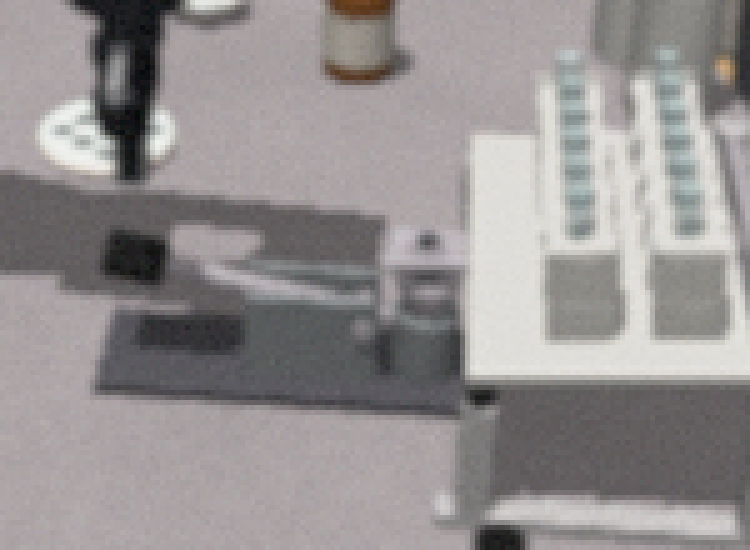

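The handle is fully up, the jack hasn't moved and the deck sags as before. Now the second push, which I'll hold.

>>> play_rows:
  targets:
    - {"claw": 1,"offset": [0.025,0,0],"rot": [0,0,0]}
    - {"claw": 1,"offset": [0.04,0,0],"rot": [0,0,0]}
    - {"claw": 1,"offset": [0.047,0,0],"rot": [0,0,0]}
    - {"claw": 1,"offset": [0.054,0,0],"rot": [0,0,0]}
    - {"claw": 1,"offset": [0.06,0,0],"rot": [0,0,0]}
    - {"claw": 1,"offset": [0.066,0,0],"rot": [0,0,0]}
    - {"claw": 1,"offset": [0.073,0,0],"rot": [0,0,0]}
    - {"claw": 1,"offset": [0.08,0,0],"rot": [0,0,0]}
    - {"claw": 1,"offset": [0.087,0,0],"rot": [0,0,0]}
    - {"claw": 1,"offset": [0.094,0,0],"rot": [0,0,0]}

```text
clock: 16.22
ee_pos: [0.4829, -0.0127, 0.0443]
ee_rot: [-2.111, 0.222, 2.111]
ft_force: [-3.7, 1.1, 7.5]
gripper_width: 0.0002
```

>>> play_rows:
  targets:
    - {"claw": 1,"offset": [0.005,0,0],"rot": [0,0,0]}
    - {"claw": 1,"offset": [0.01,0,0],"rot": [0,0,0]}
    - {"claw": 1,"offset": [0.013,0,0],"rot": [0,0,0]}
    - {"claw": 1,"offset": [0.016,0,0],"rot": [0,0,0]}
    - {"claw": 1,"offset": [0.018,0,0],"rot": [0,0,0]}
    - {"claw": 1,"offset": [0.018,0,0],"rot": [0,0,0]}
    - {"claw": 1,"offset": [0.018,0,0],"rot": [0,0,0]}
    - {"claw": 1,"offset": [0.018,0,0],"rot": [0,0,0]}

```text
clock: 16.88
ee_pos: [0.4844, -0.013, 0.0288]
ee_rot: [-2.114, 0.222, 2.109]
ft_force: [-9.0, 1.9, 21.9]
gripper_width: -0.0
```

```bash
python3 - <<'E'
from h import *
from station import robot
o=robot.get_obs(); print(o["clock"],o["ee_pos"],o["ft_force"],o["dq"].round(3))
c=robot.capture("side");np.savez("pics/s7.npz",**c);crop(c,200,150,150,110,5,"pics/s7.png")
d=robot.capture("top");np.savez("pics/t7.npz",**d);crop(d,100,80,340,210,2.3,"pics/t7.png")
P=pts(c);Q=pts(d)
S0=load("pics/s6.npz");P0=pts(S0)
# deck top plane slope
for X in(P0,P):
    m=np.zeros(X.shape[:2],bool);m[182:217,297:307]=1;m&=(X[...,2]>.08)&(X[...,2]<.14)
    q=X[m];x=(q[:,:2]-[.6645,-.0513])@[np.cos(.21),-np.sin(.21)];print(m.sum(),np.polyfit(x,q[:,2],1), np.median(X[195:201,282:288,2]))
m=(Q[...,2]>.1)&(Q[...,2]<.14)&(Q[...,0]>.6)&(Q[...,0]<.85)&(Q[...,1]>-.2)&(Q[...,1]<.1)
q=Q[m];x=(q[:,:2]-[.6645,-.0513])@[np.cos(.21),-np.sin(.21)];print("top slope",m.sum(),np.polyfit(x,q[:,2],1))
E
```

```text
16.8833 [ 0.48435319 -0.01299267  0.02877332] [-9.016781    1.93335005 21.86797293] [ 0.    -0.     0.002 -0.002 -0.001  0.001]
350 [0.08918847 0.10568507] 0.10347159047879989
345 [0.00045586 0.1239726 ] 0.11928378552208396
top slope 1791 [0.0099923 0.1230664]
```

View pics/s7.png

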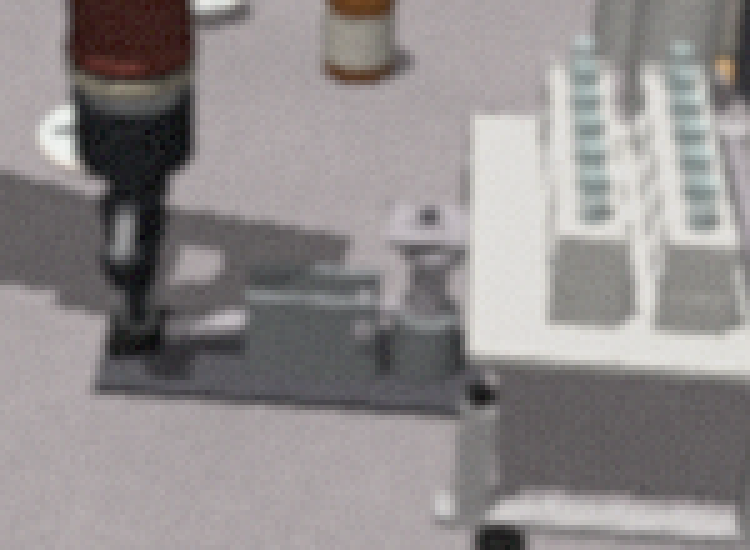

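View pics/t7.png

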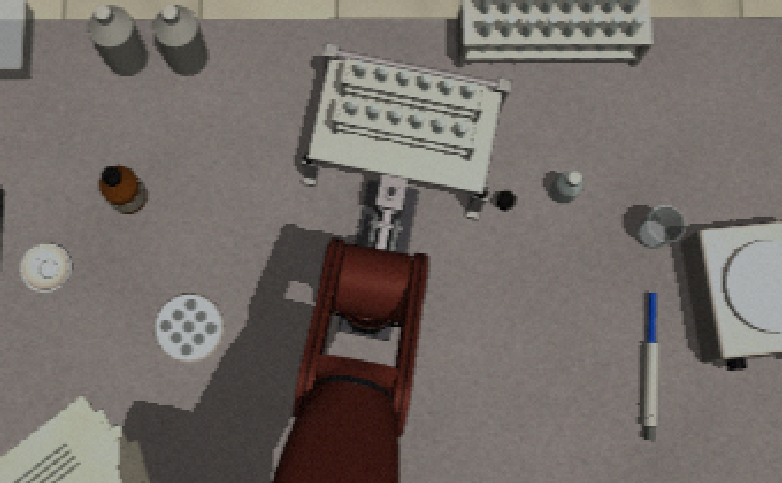

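The deck slope went from 0.089 to 0.0005 rad, the handle is held at its stop (22 N), and the bystanders look undisturbed. Handing in.

```bash
python3 - <<'E'
from station import robot
print(robot.hand_in()); o=robot.get_obs(); print(o["clock"],o["ee_pos"],o["ft_force"])
E
```

```text
the job is handed in; nothing more can be done
None
the job is handed in; nothing more can be done
```

The jack is under the lift pad and I handed the job in at about 17 s with its handle held fully down and the deck level.

**What I did:** I gripped the jack by its cheek plates, carried it to the deck and slid it in under the tongue. I stood it flat with the saddle about 1 mm from the pad centre by my measurement. I pushed the handle to its stop once, let it come all the way up, then pushed it down again and kept holding it.

**Last checks:**
- **Handle:** the fingertips were at 28.8 mm (expected about 29 at the stop) with 22 N down. About 9 N of sideways friction remained at the fingertips, but the jack base had not moved in the side view.
- **Deck:** in the side view the slope went from 0.089 rad sagging to 0.0005 rad. The top view gave 0.010 rad, but that fit took in other parts besides the deck surface, so I trusted it less.
- **Other things on the bench:** they look undisturbed in the top view. I checked this by eye and did not measure each one.

**What disagreed:** the camera views gave the bolt position up to about 3–4 mm apart. I relied on the close wrist view, which showed the bolt and the jack together.

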